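# Sort the bathroom bits into the two-tier tray and the long dish

### The job

Tidy the drawer top: stand both jars upright on the raised upper tier, lay the tongue cleaner flat inside the long dish, and stack the two flat cases in the open front part of the pull-out lower tray, the wider one (the round compact mirror) flat at the bottom and the pill splitter flat and centred on top of it. Keep the jars from tipping over on the way, leave the nail brush and the soap dish where they are, and let go of everything at the end.

Things in the scene. Friction and masses are not known exactly. Their poses are not given: they have to be found in the camera images.
- jar: Green glass jar with a cork-look plastic lid, standing upright, 62 tall; glass body 44 in diameter from the bottom to 40 high, shoulder to 46, then the lid, 40 in diameter, 16 tall. About 130 g. Origin: centre of its underside; z up along its axis. Loose.
- cream_pot: The other jar: low amber glass cream jar with a bright metal screw lid, standing upright, 40 tall; glass 40 in diameter to 26 high, lid 42 in diameter from 26 to 40. About 90 g. Origin: centre of its underside; z up. Loose.
- compact: Closed compact mirror: flat round black plastic case, 60 in diameter, 16 thick, with a thin steel line round its edge, lying flat. About 60 g. Origin: centre of its underside; z up. Loose.
- pill_splitter: Orange plastic pill splitter, a closed flat-topped box 50 long (its x) by 30 wide (its y) by 20 tall, lying flat. About 50 g. Origin: centre of its underside; z up. Loose.
- tongue_cleaner: Chrome tongue cleaner lying flat, 142 long in all: straight handle bar 14 wide and 12 tall, from x = -60 to x = +30 of its frame, then a low wire loop (5 thick, 41 wide) out to x = +82. About 60 g. Origin: underside of the handle close to its balance point, a good place to grip across the 14 mm width; x along the handle towards the loop, z up. Loose.
- upper_tier: Raised upper deck of the white plastic two-tier unit, fixed. Deck 100 deep (its x) by 160 wide (its y); deck floor 50 above the work surface, with a low rim 8 high (4 to 5 thick) all round, so 92 by 150 inside. Stands on side walls; the pull-out tray slides out from under it towards its -x side. Origin: under the deck's centre, at the work surface; z up. Stands on the robot's left or right.
- pull_tray: White pull-out lower tray of the two-tier unit, fixed where it is, drawn out in front (-x side) of the upper tier; its back part is hidden under the deck. Origin: at the work surface, under the middle of its open front part; x points towards the upper tier, z up. Tray floor 4 above the work surface, rim 14 above the work surface. Free of cover from x = -56 (inside of the front wall) to at least x = +55; inside width 140 (y = -70 to +70).
- long_dish: White plastic long open dish, fixed, 210 long (its x) by 110 wide (its y), walls 4 thick; floor 4 and rim 12 above the work surface. Origin: at the work surface under its centre; z up. Stands on the side opposite the two-tier unit.
- nail_brush: Bystander: wooden nail brush with grey bristles, 75 by 36, 39 tall over its handle arch, lying among the things. Origin: centre of its underside. Loose; leave where it is.
- soap_dish: Bystander: blue ceramic soap dish with a pale bar of soap, 100 (its x) by 70, 28 tall, behind the things. Origin: centre of its underside. Loose; leave where it is.
Things that resemble listed ones, but are neither listed nor needed, are in the scene too. What is shaped like the tongue_cleaner but purple is not meant.

How it is judged (in metres and radians):
At the end, for the whole second after the job is handed in: Jars upright (0.1 rad) on the deck floor of the upper tier; compact flat on the pull-tray floor within 35 mm (x), 45 mm (y) of its origin; splitter flat on the compact, centres within 12 mm; tongue cleaner flat (0.07 rad) on the long dish floor; all released, at rest (x of jar in the frame of upper_tier between -0.035 and 0.035 m and y of jar in the frame of upper_tier between -0.065 and 0.065 m and z of jar in the frame of upper_tier between 0.046 and 0.054 m and angle between each of jar, cream_pot, compact, pill_splitter's own z axis and vertical below 0.1 rad and x of cream_pot in the frame of upper_tier between -0.035 and 0.035 m and y of cream_pot in the frame of upper_tier between -0.065 and 0.065 m and z of cream_pot in the frame of upper_tier between 0.046 and 0.054 m and x of compact in the frame of pull_tray between -0.035 and 0.035 m and y of compact in the frame of pull_tray between -0.045 and 0.045 m and z of compact in the frame of pull_tray between 0.001 and 0.008 m and horizontal distance between pill_splitter and compact below 0.012 m and z of pill_splitter in the frame of compact between 0.0125 and 0.0195 m and x of tongue_cleaner in the frame of long_dish between -0.06 and 0.06 m and y of tongue_cleaner in the frame of long_dish between -0.045 and 0.045 m and z of tongue_cleaner in the frame of long_dish between 0.001 and 0.008 m and angle between tongue_cleaner's own z axis and vertical below 0.07 rad and linear speed of each of jar, cream_pot, compact, pill_splitter, tongue_cleaner below 0.02 m/s and angular speed of each of jar, cream_pot, compact, pill_splitter, tongue_cleaner below 0.3 rad/s); the robot touches nothing.
It fails at once if a jar is tipped over (more than 0.7 rad) (angle between any of jar, cream_pot's own z axis and vertical above 0.7 rad).
It fails at once if the nail brush or the soap dish is moved by more than 25 mm (distance of any of nail_brush, soap_dish from where it was at the start of the episode above 0.025 m).
It also fails if it takes over 144 s, if anything falls off the work surface, if the arm or the gripper's body presses on something with over 40 N, if the wrist force passes 120 N, or if a joint passes its speed limit or range.

### The arm

A 7-joint arm with a two-finger parallel gripper is mounted at the origin on the work surface. World frame = base frame: x ahead of the robot, y to its left, z up, the work surface at z = 0. Lengths are in mm, angles in rad, forces in N, time in s.
With the tool pointing down it reaches from about 400 to 925 mm from the base axis. Payload 4.1 kg.
Tool frame: the origin (TCP) lies at the very end of the fingers, on their centre line; the grasp point (between the pads) lies 19 mm behind it (ctrl.grip_point_offset is the distance from the TCP to the grasp point, in mm); z points along the fingers, y is the line along which they close (so a half turn about z gives the same grasp; the last joint's range is limited). The gripper opens to 85 mm and grips with 20 to 120 N. Pads are 22 mm wide; open, the fingers measure 114 mm over their backs; the gripper's body (76 mm by 85 mm) begins 54 mm behind the grasp point. The pads swing forward as they close: fully open they stand 13 mm farther back than shut.
Start: joints at [1.147, 0.398, 0.045, 1.537, -0.019, 1.207, -0.051], TCP at [207.465, -616.037, 231.347] pointing down, gripper open.
Joint ranges: [-2.82, 2.82], [-0.49, 2.23], [-1.37, 1.46], [0, 2.46], [-1.36, 4.5], [0.23, 2], [-2.94, 2.94]. Speed limits (rad/s): [2.57, 2.57, 3.14, 3.14, 3.14, 3.14, 3.14].

### API

Orientations are given as a rotation vector (axis times angle).
In Python, from rig import ctrl gives the robot as it stands. Calls block until the motion is done:
- ctrl.movep(position, orientation): joint-space move of the TCP to a pose.
- ctrl.servo_line(position, rot=None, rate=150, force_limit=None): straight line of the TCP; rot=None keeps the orientation; rate is the mean speed in mm/s. With force_limit (N) it stops when the force on the tool has changed by that much, and returns True; else False.
- ctrl.goto_joints(angles): joint-space move.
- ctrl.set_gripper(opening, effort=None): opening from 0.0 (shut) to 1.0 (fully open); effort is the grip in N (None keeps the last); returns when the fingers have stopped.
- ctrl.wait(seconds).
- ctrl.solve_ik(position, orientation): joint angles nearest the present ones, or None.
- ctrl.capture(name): name is "scene" or "top" or "wrist"; returns the picture (480x640x3 uint8, red, green, blue); there is no depth.
- ctrl.camera_params(name): a dict with "camera_matrix" (3x3 intrinsics, pixels), "position" and "attitude" of the camera in the world. Camera axes: x right, y down, z forward; pixel columns grow to the right and rows downward; lengths in mm; the calibration is good to about 2 mm. The wrist camera is an equidistant fisheye: a pixel r from the principal point sees the ray r / f radians off the axis. A picture is of the moment at which its call begins: read the wrist's pose just before it. camera_params takes no time and is no camera call; for the wrist camera it gives the pose at the moment of the call.
A pose or a line that the arm cannot do raises ctrl.MotionError and nothing moves.
- ctrl.finish_job(): hands the job in; it is judged then, once.
Readings, each from a call of its own:
- ctrl.read_time(): time.
- ctrl.read_qpos(): joint angles.
- ctrl.read_qd(): joint speeds.
- ctrl.read_joint_torque(): joint torques, N m.
- ctrl.read_ee_pos(): TCP position.
- ctrl.read_eef_rot(): TCP orientation.
- ctrl.read_force(): force on the tool from outside, world axes, zero at the start.
- ctrl.read_ft_torque(): the same for the moment, N m.
- ctrl.read_gripper_width(): opening from 0.0 (shut) to 1.0 (fully open).
- ctrl.read_grip_force(): force on a finger pad.
Only numpy, scipy, OpenCV 4.12 (cv2) and the standard library are available. Lean on these libraries where they do the work, as an engineer would, in place of code of your own. Each camera call takes 0.05 s, during which the arm holds its last target. There are 200 camera calls.

## Working session

There is one attempt and no reset: what is moved stays moved. The work goes in short steps, each a Python script; the robot and the scene stay as the last script left them, time stands still between calls to the robot, and variables do not carry over. Pictures are saved under pics/ and viewed, at most 14 in all, crops included, and the job is handed in when it is done.

```bash
ls; mkdir -p pics; python3 - <<'E'
from rig import ctrl
import cv2
for n in ("scene","top"):
    im=ctrl.capture(n); cv2.imwrite(f"pics/{n}0.png",im[:,:,::-1])
    p=ctrl.camera_params(n); print(n,p)
print(ctrl.camera_params("wrist")); print(ctrl.read_eef_rot(), ctrl.grip_point_offset, ctrl.read_time())
E
```

```text
pics
scene {'camera_matrix': array([[538.09896013,   0.        , 316.14376521],
       [  0.        , 538.09896013, 241.97225729],
       [  0.        ,   0.        ,   1.        ]]), 'position': array([1119.87623752,  346.4088591 , 1149.03794641]), 'attitude': array([-1.33469748, -2.44909689,  0.70433527])}
top {'camera_matrix': array([[568.48267036,   0.        , 313.72503519],
       [  0.        , 568.48267036, 233.86872251],
       [  0.        ,   0.        ,   1.        ]]), 'position': array([ 360.2716063 ,  -48.18516693, 1139.18331568]), 'attitude': array([-2.09486551,  2.15784819, -0.14802384])}
{'camera_matrix': array([[371.64829954,   0.        , 316.03119821],
       [  0.        , 371.64829954, 237.13988837],
       [  0.        ,   0.        ,   1.        ]]), 'position': array([ 273.57055813, -593.3053451 ,  372.06648898]), 'attitude': array([ 2.3630308 , -1.69538503, -0.23888601])}
[-3.09851156e+00 -5.07792097e-01  5.56414015e-04] 18.700000000000003 0.1
```

View pics/top0.png

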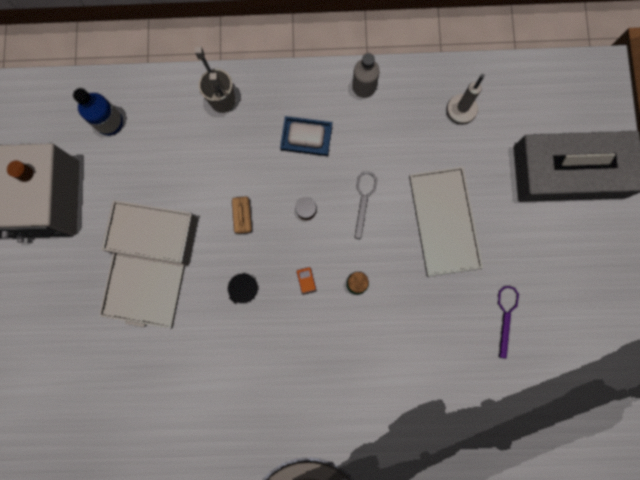

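View pics/scene0.png

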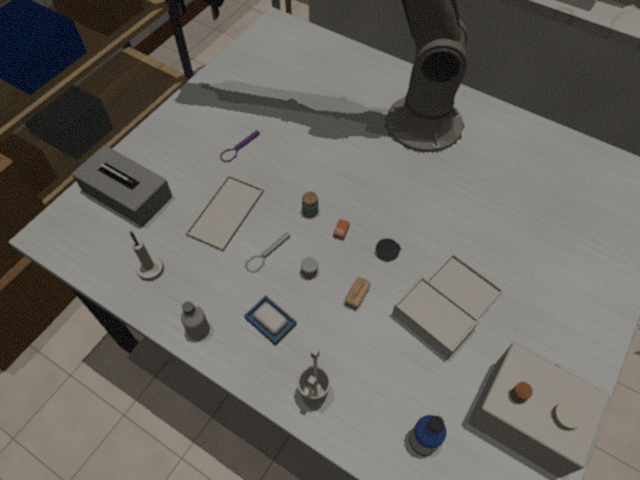

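The top view shows jar (358,282), pot (306,208), compact (243,288), splitter (306,280), chrome cleaner handle (361,215) with its loop at (367,183), deck (150,233), tray (144,290) and dish (445,222). Brush (241,214) and soap (306,136) stay put.

```bash
cat > h.py <<'E'
import numpy as np, cv2
from rig import ctrl
from scipy.spatial.transform import Rotation as R
def ray(cam,uv,p=None):
    p=p or ctrl.camera_params(cam); K=p['camera_matrix']
    a=(np.asarray(uv,float)-K[:2,2])/K[0,0]
    if cam=='wrist':
        r=np.linalg.norm(a); d=np.r_[a/r*np.sin(r),np.cos(r)] if r>1e-9 else np.array([0,0,1.])
    else: d=np.r_[a,1]
    d=R.from_rotvec(p['attitude']).apply(d); return p['position'],d/np.linalg.norm(d)
def onplane(cam,uv,z,p=None):
    o,d=ray(cam,uv,p); return (o+d*(z-o[2])/d[2])[:2]
def comp(mask,seed):
    n,l,s,c=cv2.connectedComponentsWithStats(mask.astype(np.uint8))
    ok=[i for i in range(1,n) if s[i,4]>15]
    i=min(ok,key=lambda i:np.hypot(*(c[i]-seed))); m=(l==i)
    cnt=max(cv2.findContours(m.astype(np.uint8),cv2.RETR_EXTERNAL,cv2.CHAIN_APPROX_NONE)[0],key=cv2.contourArea)
    return c[i],s[i],cv2.minAreaRect(cnt),cnt
E
python3 - <<'E'
import cv2,numpy as np
from h import *
for cam,seeds in (("top",dict(jar=(358,282),pot=(306,208),compact=(243,288),split=(306,280),tcb=(361,220),tcl=(367,174),deck=(150,233),tray=(144,290),dish=(445,222),table=(300,330),t2=(220,330))),):
    im=cv2.imread(f"pics/{cam}0.png"); hsv=cv2.cvtColor(im,cv2.COLOR_BGR2HSV); lab=cv2.cvtColor(im,cv2.COLOR_BGR2LAB)
    for k,s in seeds.items(): print(k,hsv[s[1],s[0]],lab[s[1],s[0]])
    big=cv2.resize(im[160:330,90:490],(800,340),interpolation=cv2.INTER_CUBIC); cv2.imwrite("pics/topc.png",big)
    m=(lab[:,:,2]>129)
    for k in ("deck","tray","dish"):
        c,s,r,cnt=comp(m,seeds[k]); print(k,c,s,r)
E
```

```text
jar [ 14 149  99] [ 81 138 150]
pot [165  12 131] [135 131 127]
compact [150  12  22] [ 17 130 127]
split [ 11 204 149] [103 156 168]
tcb [  0  10 126] [131 130 129]
tcl [174  10 125] [130 130 128]
deck [ 14  22 150] [153 129 132]
tray [ 19  24 150] [154 128 134]
dish [ 20  15 150] [156 128 132]
table [ 10  10 146] [151 129 130]
t2 [  6   9 142] [147 129 129]
deck [144.54585659 262.45509108] [  98  199  100  129 9497] ((141.66534423828125, 265.03424072265625), (90.19325256347656, 125.27778625488281), 11.689370155334473)
tray [144.54585659 262.45509108] [  98  199  100  129 9497] ((141.66534423828125, 265.03424072265625), (90.19325256347656, 125.27778625488281), 11.689370155334473)
dish [445.61333782 221.03486022] [ 409  165   75  112 5938] ((445.5560302734375, 221.80799865722656), (109.29899597167969, 58.76386260986328), 79.69515228271484)
```

View pics/topc.png

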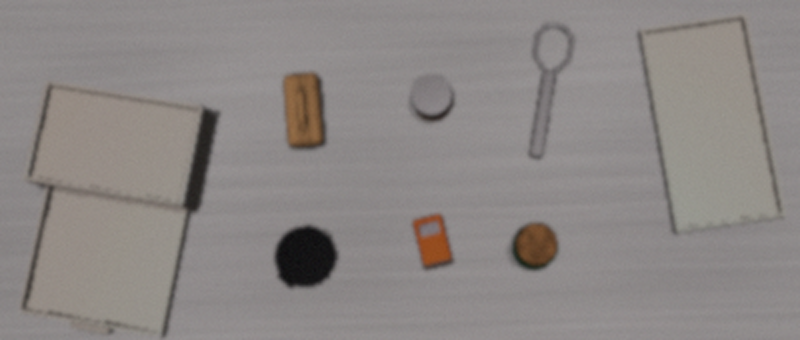

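The enlarged crop (half-pixel scale, offset 90,160) gives these corners and centres:
- **Deck corners:** (48,85), (205,108), (188,208), (30,182).
- **Tray front corners:** (24,308), (165,335).
- **Dish corners:** (640,32), (743,18), (781,214), (676,233).
- **Cleaner:** butt (536,157), neck (549,70).

```bash
python3 - <<'E'
from h import *
np.set_printoptions(precision=1,suppress=True)
im={c:cv2.imread(f"pics/{c}0.png") for c in ("top","scene")}
seeds=dict(jar=((358,282),(310,198),62),compact=((243,288),(388,250),16),split=((306,280),(342,229),20),brush=((241,214),(357,292),30),pot=((306,208),(309,263),40))
for k,(a,b,z) in seeds.items():
    for cam,s in (("top",a),("scene",b)):
        hsv=cv2.cvtColor(im[cam],cv2.COLOR_BGR2HSV).astype(int)
        H,S,V=hsv[:,:,0],hsv[:,:,1],hsv[:,:,2]
        m=dict(jar=(S>110)&(H<25)&(V>60),compact=V<55,split=(S>120)&(H<16),brush=(S>90)&(H<25),pot=(V<139)&(S<40)&(V>70))[k]
        if k=='pot': 
            w=np.zeros_like(m); w[s[1]-14:s[1]+14,s[0]-14:s[0]+14]=1; m=m&w
        if k=='split': m=cv2.morphologyEx(m.astype(np.uint8),cv2.MORPH_CLOSE,np.ones((7,7)))
        c,st,r,cnt=comp(m,s)
        bc=np.array(r[0]); P=onplane(cam,bc,z); bx=cv2.boxPoints(r); W=np.array([onplane(cam,q,z) for q in bx])
        e=W[[1,2]]-W[[0,1]]
        print(k,cam,bc,P,"sizes",np.linalg.norm(e,axis=1),"dirs",np.degrees(np.arctan2(e[:,1],e[:,0])))
f=lambda q,z:onplane("top",np.array(q)/2+[90,160]-0.25,z)
def poly(n,q,z):
    W=np.array([f(p,z) for p in q]); e=np.roll(W,-1,0)-W
    print(n,"cen",W.mean(0),"edges",np.linalg.norm(e,axis=1),np.degrees(np.arctan2(e[:,1],e[:,0])),W.tolist())
poly("deck",[(48,85),(205,108),(188,208),(30,182)],58)
poly("dish",[(640,32),(743,18),(781,214),(676,233)],12)
poly("tray",[(24,308),(165,335),(190,208),(50,186)],10)
print("tc butt,neck,tip",f((536,157),10),f((549,70),10),f((553,25),4))
for k,cam_px in dict(deck=[(413,282),(478,320),(458,350),(394,312)],dish=[(230,178),(264,190),(222,247),(188,233)]).items():
    print(k,"scene",np.mean([onplane("scene",q,58 if k=="deck" else 12) for q in cam_px],0))
E
```

```text
jar top [357.5 282.5] [ 440.7 -106.1] sizes [36.  35.9] dirs [-91.7 177.6]
jar scene [309.5 198. ] [ 447. -108.] sizes [30.5 31.1] dirs [136.9  42. ]
compact top [242.5 288. ] [440.  118.9] sizes [57.8 55.2] dirs [-91.7 179.3]
compact scene [386.9 249.7] [447.8 119.7] sizes [60.9 54.9] dirs [-173.1   91.1]
split top [305.7 279.8] [452.1  -6.7] sizes [27.8 45.9] dirs [ -77.6 -167.5]
split scene [340.9 229.1] [459.6  -6. ] sizes [52.4 28.1] dirs [-165.5   98.1]
brush top [241.3 214.7] [585.  118.1] sizes [33.9 71.9] dirs [ -87.7 -176.5]
brush scene [357.1 292. ] [594.2 119.9] sizes [72.1 32.8] dirs [-175.1   89.9]
pot top [305.5 208.5] [591.3 -10.6] sizes [49.6 50.4] dirs [-91.9 178.4]
pot scene [310. 265.] [598.   -8.1] sizes [59.9 57.6] dirs [-146.1  122.8]
deck cen [550.1 295. ] edges [157.6  98.7 157.   96.7] [-100.3  170.8   79.    -8.8] [[612.3883373546616, 364.87115000229784], [584.3163437677223, 209.80495252098274], [486.83379241077944, 225.55029591627994], [516.807596226952, 379.6237551807331]]
dish cen [ 562.1 -288. ] edges [105.7 202.2 105.5 206.9] [ -84.  -173.3   98.6    6.7] [[658.1903763334151, -223.5588013951895], [669.2570121260651, -328.63052176317876], [468.3787717032546, -352.1198262151708], [452.6853352815554, -247.7832437649637]]
tray cen [444.1 318.4] edges [144.5 127.4 144.9 123.5] [-102.1  -10.7   79.4  169.5] [[397.5682954537951, 400.5862414052764], [367.20247560129854, 259.33895588723703], [492.3913630367624, 235.6840813205764], [519.0466870043495, 378.0970742052117]]
tc butt,neck,tip [ 533.2 -112.9] [ 622.2 -129.7] [ 670.8 -136.2]
deck scene [563.7 299.5]
dish scene [ 567.4 -286.3]
```

Sizes match the given ones within blur. The top view is the better estimate, since the scene-view masks include side faces. Moving out now for wrist looks over the middle, the unit and the dish.

```bash
cat >> h.py <<'E'
def rot(yaw): return (R.from_euler('z',yaw,degrees=True)*R.from_rotvec([np.pi,0,0])).as_rotvec()
import pickle
def look(name):
    p=ctrl.camera_params("wrist"); im=ctrl.capture("wrist")[:,:,::-1].copy()
    cv2.imwrite(f"pics/{name}.png",im); pickle.dump(p,open(f"pics/{name}.pkl","wb")); return im,p
E
python3 - <<'E'
from h import *
for n,xyz,y in (("wr",(480,-250,250),0),("wm",(450,0,280),0),("wl",(450,280,280),0)):
    ctrl.movep(xyz,rot(y)); look(n); print(n,ctrl.read_ee_pos(),ctrl.read_qpos().round(2),ctrl.camera_params("wrist"),ctrl.read_time())
E
```

```text
wr [ 479.44135747 -251.41517748  249.91349359] [ 0.54  0.19 -0.16  1.77  0.03  1.18 -1.2 ] {'camera_matrix': array([[371.64829954,   0.        , 316.03119821],
       [  0.        , 371.64829954, 237.13988837],
       [  0.        ,   0.        ,   1.        ]]), 'position': array([ 549.32576666, -251.34640401,  391.58604864]), 'attitude': array([ 2.07170264, -2.07459094, -0.289858  ])} 1.825
wm [450.30457692  -2.08504385 279.72689875] [ 0.26  0.01 -0.35  1.91  0.    1.23 -1.67] {'camera_matrix': array([[371.64829954,   0.        , 316.03119821],
       [  0.        , 371.64829954, 237.13988837],
       [  0.        ,   0.        ,   1.        ]]), 'position': array([520.21703901,  -2.07775176, 421.43056354]), 'attitude': array([ 2.07061437, -2.07585112, -0.29004719])} 2.8667
wl [451.15553378 277.59696066 279.67660607] [-0.06  0.19 -0.65  1.74  0.12  1.25 -2.32] {'camera_matrix': array([[371.64829954,   0.        , 316.03119821],
       [  0.        , 371.64829954, 237.13988837],
       [  0.        ,   0.        ,   1.        ]]), 'position': array([521.01239735, 277.7045595 , 421.38035979]), 'attitude': array([ 2.0697113 , -2.07617995, -0.28870548])} 4.0
```

View pics/wm.png

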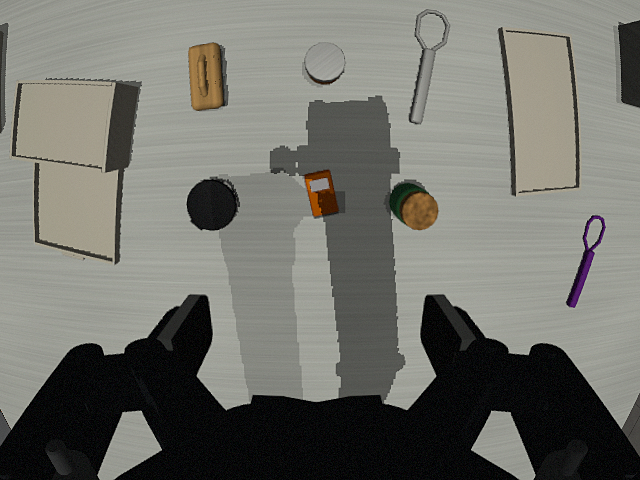

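View pics/wl.png

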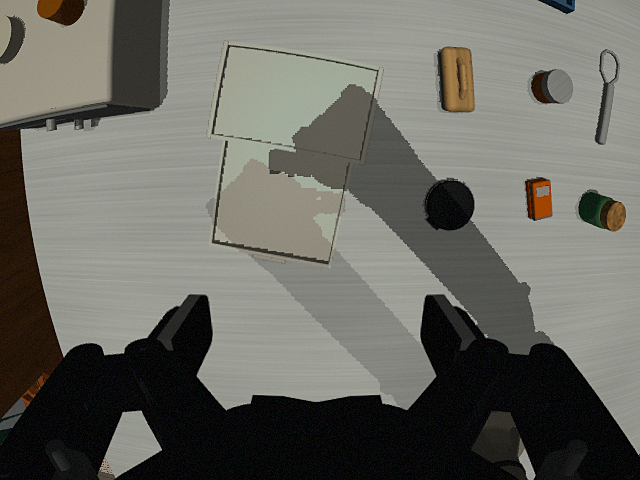

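View pics/wr.png

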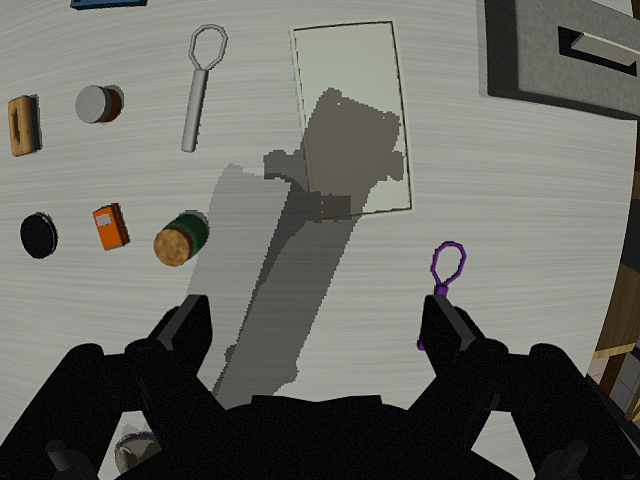

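Readings from the three wrist views:
- **wm:** pot lid (325,63), jar lid (420,211), compact (212,204), splitter top about (321,193), cleaner butt (415,122), neck (430,50), tip (432,10).
- **wl:** deck corners (227,42), (382,69), (362,162), (209,136); tray front (212,243), (329,264).
- **wr:** dish corners (291,30), (394,21), (412,209), (306,221).

```bash
python3 - <<'E'
from h import *
np.set_printoptions(precision=1,suppress=True)
L=lambda n:(cv2.imread(f"pics/{n}.png"),pickle.load(open(f"pics/{n}.pkl","rb")))
I={n:L(n) for n in("wm","wl","wr")}
def f(n,q,z): return onplane("wrist",q,z,I[n][1])
def poly(t,n,q,z):
    W=np.array([f(n,p,z) for p in q]); e=np.roll(W,-1,0)-W
    print(t,"cen",W.mean(0),"edges",np.linalg.norm(e,axis=1),np.degrees(np.arctan2(e[:,1],e[:,0])))
poly("deck","wl",[(227,42),(382,69),(362,162),(209,136)],58)
poly("dish","wr",[(291,30),(394,21),(412,209),(306,221)],12)
poly("trayfront","wl",[(212,243),(329,264)],14)
print("tc",f("wm",(415,122),10),f("wm",(430,50),10),f("wm",(432,10),4)," wr",f("wr",(189,151),10),f("wr",(203,70),10))
print("jar wm",f("wm",(420,211),62),"wr",f("wr",(173,248),62),"wl",f("wl",(616,216),62))
print("pot wm",f("wm",(325,63),40),"wr",f("wr",(95,103),40),"wl",f("wl",(557,87),40))
for n,sc,ss,sp in (("wm",(212,204),(320,193),(325,63)),("wl",(450,203),(539,198),None),("wr",(38,234),(110,226),(95,103))):
    im=I[n][0]; hsv=cv2.cvtColor(im,cv2.COLOR_BGR2HSV).astype(int); H,S,V=hsv[:,:,0],hsv[:,:,1],hsv[:,:,2]
    c=comp((V<75)&(S<80),sc); print("compact",n,c[0],c[1][4],f(n,c[0],9))
    m=cv2.morphologyEx(((S>150)&(H<13)&(V>70)).astype(np.uint8),cv2.MORPH_CLOSE,np.ones((9,9)))
    r=comp(m,ss)[2]; W=np.array([f(n,q,14) for q in cv2.boxPoints(r)]); e=W[[1,2]]-W[[0,1]]
    print("split",n,W.mean(0),np.linalg.norm(e,axis=1),np.degrees(np.arctan2(e[:,1],e[:,0])))
E
```

```text
deck cen [554.9 298.8] edges [154.2  94.9 153.7  96.6] [-101.2  168.3   79.4  -11.4]
dish cen [ 565.5 -287.8] edges [106.1 200.7 113.5 200.5] [ -83.  -173.7   96.8    4.2]
trayfront cen [385.3 331.6] edges [139.7 139.7] [-100.6   79.4]
tc [ 536.5 -112.1] [ 621.6 -129.9] [ 673.9 -135.9]  wr [ 535.7 -116.6] [ 621.4 -133.8]
jar wm [ 445.3 -107. ] wr [ 444.6 -110.9] wl [ 445.8 -105.2]
pot wm [594.2 -10.9] wr [596.1 -18.9] wl [594.3  -4.3]
compact wm [212.  203.8] 1932 [443.2 119. ]
split wm [462.9  -5.3] [28.5 29.5] [ -75.9 -165.8]
compact wl [450.6 196.6] 848 [452.7 119.9]
split wl [455.2  -5.8] [35.3 50.6] [ -83.3 -166.2]
compact wr [ 40.2 233.6] 679 [445.7 112.7]
split wr [454.1  -8.3] [35.5 47. ] [ -77.8 -167.6]
```

Estimates agree within about 3 mm. Starting with the compact: descend by touch, back off a little and grip.

```bash
cat >> h.py <<'E'
COMP=(442,119.5);SPL=(454,-6.5);JAR=(443.5,-107);POT=(593.5,-11);TC=(594,-124)
DECK=np.array([553,297.]);TRAY=np.array([442,320.]);DISH=np.array([564,-288.]);UY=-10.8
def loc(o,yaw,x,y):
    a=np.radians(yaw); return o+[x*np.cos(a)-y*np.sin(a),x*np.sin(a)+y*np.cos(a)]
def st(t=""): print(t,"t",round(ctrl.read_time(),1),"ee",ctrl.read_ee_pos().round(1),"w",round(ctrl.read_gripper_width()*85,1),"grip",np.round(ctrl.read_grip_force(),1),"F",ctrl.read_force().round(1))
def down(xy,z,rate=60,fl=None):
    r=ctrl.servo_line((*xy,z),rate=rate,force_limit=fl); return r
E
python3 - <<'E'
from h import *
ctrl.set_gripper(74/85,40)
ctrl.movep((*COMP,90),rot(0)); ctrl.wait(.3); st("above")
down(COMP,15,100); st("15")
print(down(COMP,-9,25,4)); st("touch")
z=ctrl.read_ee_pos()[2]
down(COMP,z+4.5,25); ctrl.set_gripper(0.5,40); ctrl.wait(.3); st("closed")
down(COMP,100,80); ctrl.wait(.3); st("lifted"); look("w1")
E
```

```text
above t 5.6 ee [442.6 120.4  90.7] w 74.0 grip 0.0 F [ 0.4 -0.5 -0.2]
15 t 6.5 ee [442.4 119.8  15.4] w 73.9 grip 0.0 F [-0.6  0.2 -0.2]
True
touch t 7.4 ee [441.7 119.5  -9. ] w 73.8 grip 2.5 F [-0.9 -0.9  4.4]
closed t 8.3 ee [441.8 119.4  -4.2] w 58.3 grip 42.2 F [-1.6 -0.1  5.2]
lifted t 10.1 ee [441.9 119.5  99.8] w 58.4 grip 42.9 F [ 0.8 -0.1  0.6]
```

View pics/w1.png

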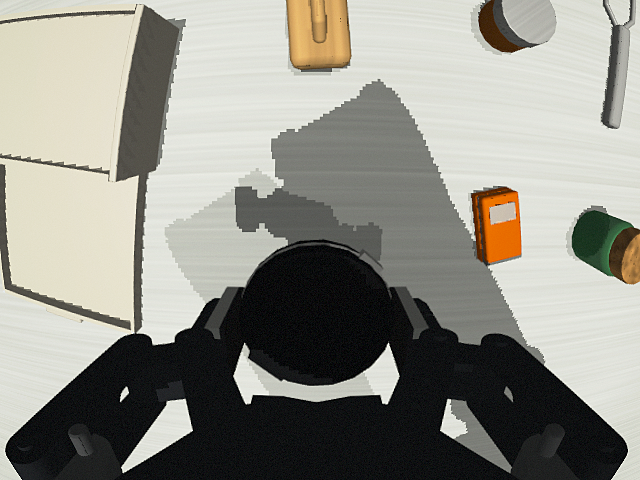

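The compact sits centred in the pads at (315,312). Placing it in the tray, then fetching the splitter.

```bash
python3 - <<'E'
from h import *
P=loc(TRAY,UY,-8,0)
ctrl.movep((*P,100),rot(UY)); ctrl.wait(.3); st("above tray")
down(P,12,90); print(down(P,-2,25,5)); st("down")
ctrl.set_gripper(73/85); ctrl.wait(.2); down(P,130,120); ctrl.wait(.2); look("w2")
ctrl.set_gripper(48/85,40)
ctrl.movep((*SPL,80),rot(12.4)); ctrl.wait(.3); st("above split"); look("w3")
down(SPL,15,90); print(down(SPL,3,25,5)); st("low")
ctrl.set_gripper(0.2,40); ctrl.wait(.3); st("closed")
down(SPL,110,90); ctrl.wait(.2); st("lifted"); look("w4")
import numpy as np
cv2.imwrite("pics/m1.png",np.hstack([cv2.resize(cv2.imread(f"pics/{n}.png"),(400,300)) for n in("w2","w4")]))
E
```

```text
above tray t 11.3 ee [434.8 320.  100. ] w 58.2 grip 42.9 F [-0.1  0.   0. ]
True
down t 12.9 ee [ 4.342e+02  3.213e+02 -2.000e-01] w 58.3 grip 43.3 F [-0.1 -0.7  3.8]
above split t 16.8 ee [454.2  -5.7  80.1] w 48.0 grip 0.0 F [ 1.  -0.1  0.3]
False
low t 18.4 ee [453.9  -6.4   2.9] w 47.9 grip 0.0 F [ 0.5  0.6 -0.1]
closed t 19.0 ee [454.4  -6.5   3.3] w 29.3 grip 40.8 F [ 0.1 -0.6  4.1]
lifted t 20.5 ee [453.7  -6.4 109.6] w 28.9 grip 40.4 F [-0.5 -0.6 -1.1]
```

View pics/m1.png

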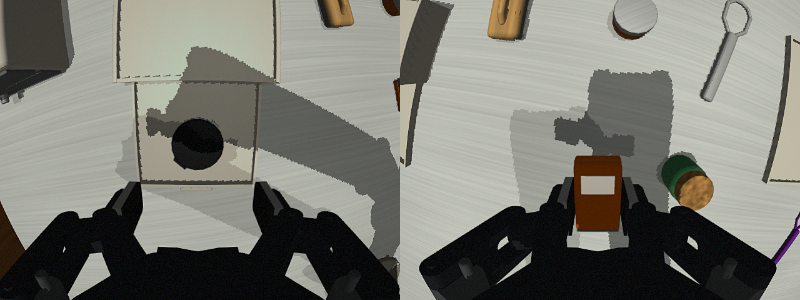

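The compact lies flat, roughly mid-tray, at (197,144) in the left half. The splitter is held squarely. I'll measure both offsets and then stack.

```bash
python3 - <<'E'
from h import *
np.set_printoptions(precision=1,suppress=True)
L=lambda n:(cv2.imread(f"pics/{n}.png"),pickle.load(open(f"pics/{n}.pkl","rb")))
im,p=L("w2"); hsv=cv2.cvtColor(im,cv2.COLOR_BGR2HSV).astype(int)
m=(hsv[:,:,2]<55); m[300:]=0
c=comp(m,(314,232)); C=onplane("wrist",c[2][0],14,p); print("compact",c[2],C,"cmd",loc(TRAY,UY,-8,0))
W=np.array([onplane("wrist",q[0],14,p) for q in c[3]]); print("ext",np.ptp(W,0),cv2.minEnclosingCircle(W.astype(np.float32)))
im,p=L("w4"); hsv=cv2.cvtColor(im,cv2.COLOR_BGR2HSV).astype(int)
m=cv2.morphologyEx(((hsv[:,:,1]>150)&(hsv[:,:,0]<13)&(hsv[:,:,2]>50)).astype(np.uint8),cv2.MORPH_CLOSE,np.ones((15,15)))
c=comp(m,(318,310)); W=np.array([onplane("wrist",q,124,p) for q in cv2.boxPoints(c[2])]); print("split",c[2],W.mean(0),np.linalg.norm(W-np.roll(W,1,0),axis=1),"tcp",ctrl.read_ee_pos())
d=R.from_euler('z',-12.4,degrees=True).apply(np.r_[W.mean(0)-ctrl.read_ee_pos()[:2],0]); print("offset in tool-yaw frame",d)
E
```

```text
compact ((315.5, 230.0), (82.0, 83.0), 90.0) [435.6 321.5] cmd [434.1 321.5]
ext [62.2 60.4] ((434.79547119140625, 323.5043029785156), 32.303916931152344)
split ((316.0, 308.5), (119.0, 76.0), 90.0) [456.8  -5.6] [52.3 27.4 52.3 31.7] tcp [453.8  -6.4 109.7]
offset in tool-yaw frame [3.1 0.2 0. ]
```

```bash
python3 - <<'E'
from h import *
P=loc(np.array([435.3,321.7]),UY,-1.8,0)
ctrl.movep((*P,110),rot(UY)); ctrl.wait(.3); st("above")
down(P,32,90); print(down(P,20,20,4)); st("down")
ctrl.set_gripper(46/85); ctrl.wait(.2); down(P,130,120); ctrl.wait(.3); look("w5")
yaw=UY+90
# pot: jaw along deck x
ctrl.set_gripper(64/85,40)
for y in (UY+90,UY-90):
    print(y,ctrl.solve_ik((*POT,130),rot(y)),ctrl.solve_ik((*loc(DECK,UY,0,-34),130),rot(y)),ctrl.solve_ik((*JAR,130),rot(y)),ctrl.solve_ik((*loc(DECK,UY,0,34),130),rot(y)))
E
```

```text
above t 22.1 ee [434.  321.2 110. ] w 29.1 grip 40.3 F [-0.5 -0.   0.7]
True
down t 23.6 ee [433.7 322.1  23.3] w 28.6 grip 40.9 F [-0.3 -0.7  4.2]
79.2 [ 0.60451291  0.52350522 -0.8775109   1.76638089  0.45423416  1.06819897
 -0.62113048] [ 0.17508151  0.57838271 -0.9557509   1.73268188  0.52236212  1.10820844
 -1.13487289] [ 0.84935771  0.22993139 -0.7897325   2.07883913  0.20649424  0.90985971
 -0.24342457] [ 0.04974228  0.6539736  -0.95070691  1.62409208  0.56923095  1.16441116
 -1.22466104]
-100.8 [-0.79671726  0.64123854  1.06098263  1.80306161 -0.63230757  1.08315454
 -2.83452031] [ 0.28517477  0.67899547 -1.15631671  1.73023501  0.66825199  1.18828454
  1.89549571] [-0.76712742  0.30992107  1.07037363  2.11444348 -0.34724939  0.90479025
 -2.82766812] [ 0.15331642  0.75812922 -1.15746223  1.62157034  0.72468284  1.25279696
  1.80892723]
```

View pics/w5.png

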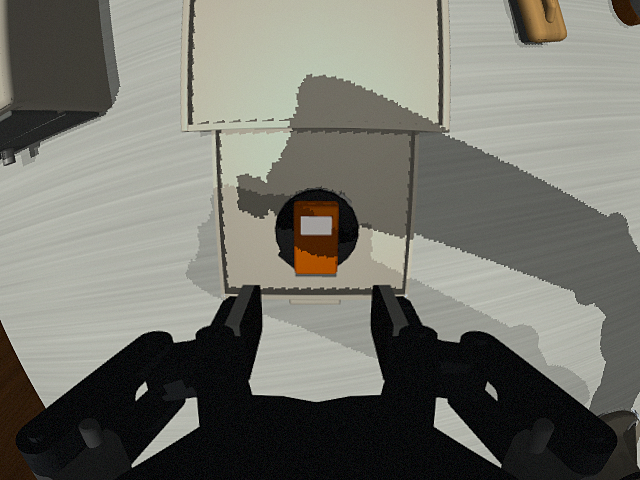

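The splitter (294–338, 201–276) lies on the compact (276–358, 188–272), apparently centred, and I'll check that numerically. Next is the pot.

```bash
python3 - <<'E'
from h import *
np.set_printoptions(precision=1,suppress=True)
p=pickle.load(open("pics/w5.pkl","rb"))
print("split far/near edges",onplane("wrist",(316,201),40,p),onplane("wrist",(316,276),22,p),onplane("wrist",(316,276),40,p),"compact far/near",onplane("wrist",(317,188),20,p),onplane("wrist",(317,272),20,p))
Y=UY+90
ctrl.movep((*POT,130),rot(Y)); ctrl.wait(.3); look("w6"); st("above pot")
down(POT,30,90); print(down(POT,12,40,5)); st("low")
ctrl.set_gripper(0.4,40); ctrl.wait(.3); st("closed")
down(POT,150,90); ctrl.wait(.2); st("lifted"); look("w7")
cv2.imwrite("pics/m2.png",np.hstack([cv2.resize(cv2.imread(f"pics/{n}.png"),(400,300)) for n in("w6","w7")]))
E
```

```text
split far/near edges [460.5 317. ] [403.5 327.8] [410.6 326.5] compact far/near [465.6 315.3] [405.6 326.7]
above pot t 28.0 ee [593.5 -10.7 130.1] w 64.1 grip 0.0 F [-0.3  0.2  0.2]
False
low t 29.9 ee [593.4 -10.9  11.8] w 63.9 grip 0.0 F [-0.  -0.2  0.8]
closed t 30.5 ee [594.2 -10.9  12.6] w 40.4 grip 40.6 F [ 1.9 -0.6  5.4]
lifted t 32.4 ee [593.3 -11.  149.7] w 40.3 grip 40.4 F [-0.3 -0.1 -0.9]
```

View pics/m2.png

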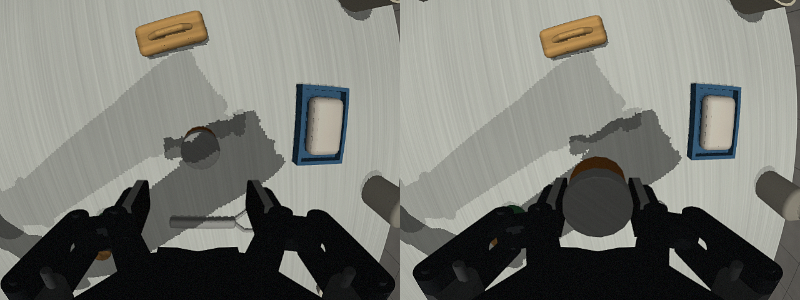

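Splitter and compact centres agree within about 1 mm, and the pot is held upright. Placing the pot, then picking up the jar.

```bash
python3 - <<'E'
from h import *
Y=UY+90
P=loc(DECK,UY,0,-34)
ctrl.movep((*P,150),rot(Y)); ctrl.wait(.3); st("above deck")
down(P,72,90); print(down(P,59,20,4)); st("down")
ctrl.set_gripper(62/85); ctrl.wait(.3); down(P,170,100); ctrl.wait(.2); look("w8")
ctrl.set_gripper(66/85,40)
ctrl.movep((*JAR,140),rot(Y)); ctrl.wait(.3); look("w9"); st("above jar")
down(JAR,40,90); print(down(JAR,12,40,5)); st("low")
ctrl.set_gripper(0.4,40); ctrl.wait(.3); st("closed")
down(JAR,170,90); ctrl.wait(.2); st("lifted"); look("w10")
cv2.imwrite("pics/m3.png",np.hstack([cv2.resize(cv2.imread(f"pics/{n}.png"),(400,300)) for n in("w8","w10")]))
E
```

```text
above deck t 33.8 ee [547.3 262.4 149.9] w 41.0 grip 40.4 F [ 0.1  0.1 -1. ]
True
down t 35.3 ee [546.7 263.5  62.6] w 40.8 grip 40.7 F [-0.3 -0.6  4.7]
above jar t 39.5 ee [ 443.8 -106.5  140. ] w 66.2 grip 0.0 F [ 0.1 -0.1  0.2]
False
low t 41.6 ee [ 443.7 -106.9   12.1] w 66.0 grip 0.0 F [-0.5  0.4 -0.2]
closed t 42.2 ee [ 443.9 -107.1   12.5] w 42.8 grip 41.0 F [-1.3  0.1  5.2]
lifted t 44.3 ee [ 443.4 -106.9  169.8] w 42.2 grip 40.7 F [-0.9 -0.3 -0.9]
```

View pics/m3.png

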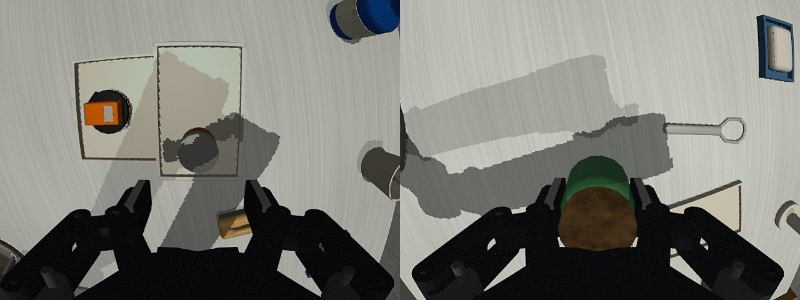

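The pot stands on the deck at (197,150) in the left half, and the jar is held upright. Next I place the jar and pick the cleaner.

```bash
python3 - <<'E'
from h import *
Y=UY+90
P=loc(DECK,UY,0,34)
ctrl.movep((*P,170),rot(Y)); ctrl.wait(.3); st("above deck")
down(P,72,90); print(down(P,59,20,4)); st("down")
ctrl.set_gripper(64/85); ctrl.wait(.3); down(P,180,100); ctrl.wait(.2); look("w11")
ctrl.set_gripper(42/85,40)
ctrl.movep((*TC,90),rot(-11)); ctrl.wait(.3); look("w12"); st("above tc")
down(TC,20,90); print(down(TC,1.5,25,4)); st("low")
ctrl.set_gripper(0.05,40); ctrl.wait(.3); st("closed")
down(TC,80,90); ctrl.wait(.2); st("lifted"); look("w13")
cv2.imwrite("pics/m4.png",np.hstack([cv2.resize(cv2.imread(f"pics/{n}.png"),(400,300)) for n in("w11","w13")]))
E
```

```text
above deck t 46.3 ee [559.8 329.6 170.1] w 42.3 grip 40.7 F [ 0.5  0.4 -1.9]
True
down t 48.1 ee [559.4 330.3  62.6] w 42.6 grip 41.2 F [-0.5 -1.4  4.1]
above tc t 52.7 ee [ 594.1 -123.5   90.1] w 42.2 grip 0.0 F [-0.4 -0.4  0.5]
False
low t 54.5 ee [ 594.1 -124.     1.6] w 41.9 grip 0.0 F [-0.1 -0.8 -0.5]
closed t 55.2 ee [ 594.3 -124.     1.8] w 12.7 grip 41.0 F [0.7 1.  4.2]
lifted t 56.4 ee [ 593.6 -123.9   79.3] w 12.6 grip 40.6 F [ 0.1 -0.8 -0.6]
```

View pics/m4.png

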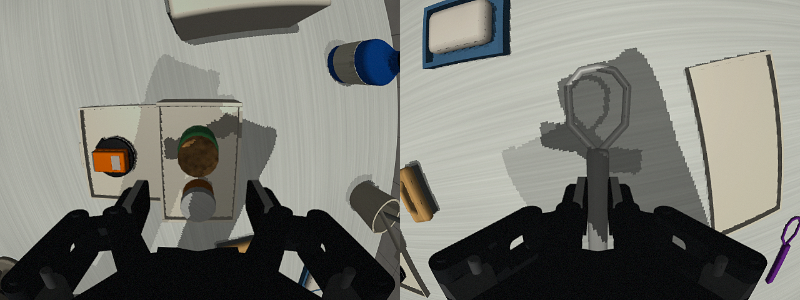

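The jar stands next to the pot on the deck, and the cleaner is held straight. Placing it in the dish.

```bash
python3 - <<'E'
from h import *
P=loc(DISH,6,-8,0)
ctrl.movep((*P,80),rot(6)); ctrl.wait(.3); st("above dish")
down(P,15,80); print(down(P,3,20,4)); st("down")
ctrl.set_gripper(40/85); ctrl.wait(.3); down(P,150,100); ctrl.wait(.2); look("w14")
ctrl.movep((450,0,330),rot(0)); ctrl.wait(.5); look("w15"); st()
cv2.imwrite("pics/top1.png",ctrl.capture("top")[:,:,::-1]); s=ctrl.capture("scene")[:,:,::-1]; cv2.imwrite("pics/scene1.png",s)
t=cv2.imread("pics/w14.png")
cv2.imwrite("pics/m5.png",np.hstack([cv2.resize(t,(400,300)),cv2.resize(s[120:390,150:510],(400,300))]))
E
```

```text
above dish t 57.5 ee [ 556.7 -287.3   80.2] w 12.7 grip 40.5 F [0.5 0.4 0.1]
True
down t 58.9 ee [ 556.1 -289.     5.8] w 12.9 grip 41.1 F [-0.7 -0.2  4.9]
 t 63.3 ee [450.  -0. 330.] w 40.1 grip 0.0 F [0.2 0.2 0.2]
```

View pics/m5.png

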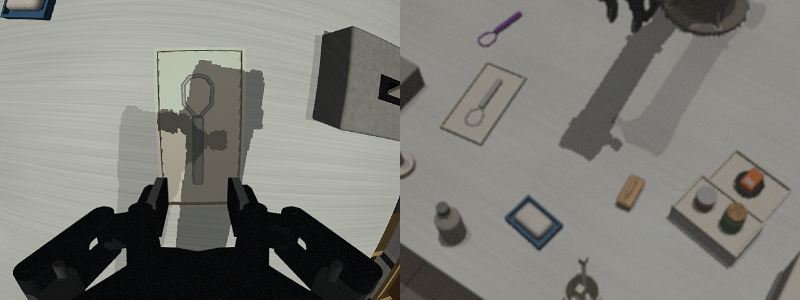

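View pics/top1.png

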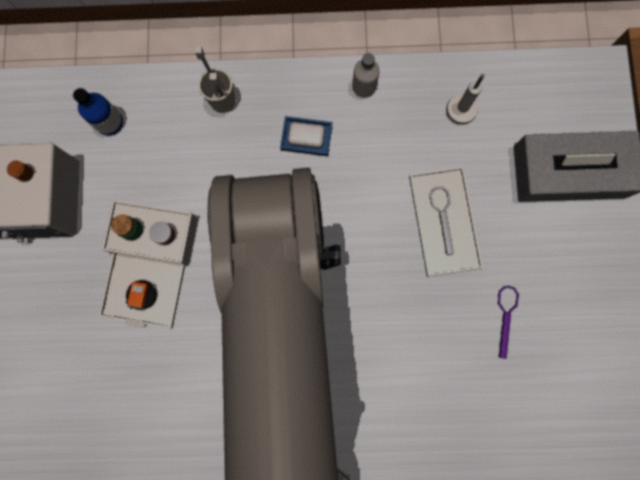

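Both jars stand on the deck at (126,226) and (161,233). The splitter is on the compact at (138,294), the cleaner lies in the dish at (444,220), and the brush and soap dish are where they were. Handing in.

```bash
python3 -c "
from h import *
print(ctrl.finish_job())"
```

```text
the job is handed in; nothing more can be done
None
```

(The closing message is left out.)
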